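# Raise the prize riser five clicks and set the trophy on it

## Robot

A 6-joint arm with a two-finger parallel gripper is mounted at the origin on the work surface. World frame = base frame: x ahead of the robot, y to its left, z up, the work surface at z = 0. Lengths are in m, angles in rad, forces in N, time in s.
With the tool pointing down it reaches from about 0.375 to 0.9 m from the base axis. Payload 3.1 kg.
Tool frame: the origin (TCP) lies at the centre of the arm's flange, where the gripper is bolted on; the fingertips stand 182 mm ahead of it and the grasp point (between the pads) lies 164 mm ahead of it; z points along the fingers, y is the line along which they close (so a half turn about z gives the same grasp; the last joint's range is limited). The gripper opens to 87 mm and grips with 3 to 60 N. Pads are 19 mm wide; open, the fingers measure 117 mm over their backs; the gripper's body (75 mm by 190 mm) begins 51 mm behind the grasp point.
Start: joints at [-1.454, 0.527, 1.433, -0, 1.181, -0.178], TCP at [0.182, -0.598, 0.405] pointing down, gripper open.
Joint ranges: [-3.08, 3.08], [-0.75, 2.2], [0.22, 2.44], [-1.43, 4.57], [0, 2.65], [-2.85, 2.85]. Speed limits (rad/s): [2.79, 2.79, 3.14, 3.14, 3.14, 3.14].

## Interface

Orientations are given as a unit quaternion [x, y, z, w].
In Python, from rig import * gives the robot as it stands.
- The arm moves only by the tool move_arm, never from a script. Its argument "commands" is a list that holds one entry, the list of rows, each a list of 6 numbers: the shift along the tool's x, y, z in units of 40 mm (1.0 is 40 mm), then the turn, a rotation vector about the tool's x, y, z in rad. A call has 1 to 12 rows; each row is the pose to reach, as a shift and turn from the pose commanded when the call began, along the tool's axes at that moment; what a row does not reach only later rows make up. A row lasts 1/8 s, in which the tool goes at most 62.5 mm and 10.7 degrees, less where a joint would pass 70% of its speed; a pose out of reach is approached as far as the arm can. A call with a gripper value outside its range is refused whole. "claw" is the closure, from -1 (fully open) to 1 (shut), so that 0 is half open, set as the call begins (left out, the last holds). The fingers move at their own pace and stop on an object; "squeeze" is the grip in N (left out, the last holds). Time passes only in rows, so rows that repeat a pose let the fingers close. It gives the time, the measured TCP pose, the force, the opening and the grip force at its end, in the units of the state.
- get_obs(): the state, without advancing time (a new reading comes with each control period).
- camera(name): name is "side" or "top" or "wrist"; returns a dict with "pixels" (384x512x3 uint8, blue, green, red), "range_z" (384x512 float32, m along the optical axis (not along the pixel's ray), 0 where there is no reading), "camera_matrix" (3x3 intrinsics, pixels), "extrinsics" (4x4, takes a point from world to camera coordinates). Camera axes: x right, y up, looking along -z (the intrinsics and any distortion apply to the point x, -y, -z); pixel columns grow to the right and rows downward; lengths in m; the calibration is good to about 2 mm. A picture is of the moment at which its call begins.
- hand_in(): hands the job in; it is judged then, once.
The state is a dict: "time": time; "q": joint angles; "joint_velocities": joint speeds; "joint_torque": joint torques, N m; "position": TCP position; "tool_rot": TCP orientation; "ft_force": force on the tool from outside, world axes, zero at the start; "moment": the same for the moment, N m; "grip_width": finger opening in m; "grip_force": force on a finger pad.
Only numpy, scipy, OpenCV 4.12 (cv2) and the standard library are available. Lean on these libraries where they do the work, as an engineer would, in place of code of your own. Each camera call takes 0.05 s, during which the arm holds its last target. There are 200 camera calls.

## Task

Raise the plate of the ratchet display riser from its lowest position until its catch has clicked five times, no more and no fewer, and let the plate down gently on to the catch so that it stands by itself. Then set the trophy upright in the middle of the plate, gently, and leave the tin, the mug and the carton alone.

Things in the scene. Friction and masses are not known exactly. Their poses are not given: they have to be found in the camera images.
- riser: Fixed display riser on the table: a dark steel base plate 150 x 150 x 10 mm with an upright grey sleeve (48 mm along its x, from -28 to +20 mm; 40 mm along its y) up to 115 mm above the table. Origin: underside of the base, on the sleeve column's axis; z up. A slot in the sleeve's +x side shows the rack teeth.
- column: Sliding column (square steel bar 18 mm) with a square dark wooden plate 60 x 60 mm, 14 mm thick, on top; axes parallel to the riser's. Origin: centre of the plate's top face, 142 mm above the table at the start (fully down). Take the plate by two opposite edges from above; the sleeve lies inside its outline. Slides straight up, at most 95 mm; weighs 0.4 to 0.8 kg, about 1 N of friction.
- rack: Toothed rack on the column (7 saw teeth 10 mm apart, 5 mm deep); origin as the column's. Only the pawl touches it. Before each click the pull needed grows, over about 8 mm, to 7 to 10 N above what the free column needs; at the click it drops suddenly by that much. The first click comes after 16 to 41 mm of rise, different each time; each next one 10 mm higher.
- fifth_tooth: Fifth tooth of the rack counted from the top; the pawl must carry this one at the end. Origin: its flat underside, 110.5 mm below the plate's top face and 9 mm to the riser's -x side of the axis.
- trophy: Loose small trophy, 0.2 to 0.35 kg, 84 mm tall: round dark wooden foot 50 mm across and 16 mm high, thin stem, brass cup that is a 44 mm cylinder from 52 to 84 mm above the foot's underside (grip it there). Origin: centre of the foot's underside; z up. Stands on the table at the start, on either side of the robot's middle; the riser is on the other side.
- tin: Bystander: flat red tin 60 x 90 x 24 mm lying on the table; origin centre of underside.
- mug: Bystander: white mug 76 mm across, 85 mm tall; origin centre of underside.
- carton: Bystander: open cardboard tray 110 x 150 x 50 mm; origin centre of underside.
- sleeve_top (a point): Middle of the sleeve's top, 115 mm above the table. A spring pawl hidden in the sleeve lets the column rise and stops it from sinking; its height is not known. After a click the column can be let down by less than 10 mm until a tooth sits on the pawl, which then carries it; never further. The pawl must not take more than 40 N, by pressing down or by dropping the column.
Things that resemble listed ones, but are neither listed nor needed, are in the scene too. Of the things that look like the riser, take the one that is farthest from the robot's base at the start. There is more than one size of the trophy; the job needs the larger.

How it is judged:
On the way:
1. the column, let go and at rest, hangs with its fifth tooth on the pawl, before the trophy is on the plate (contact force between fifth_tooth and anything else above 1.5 N and contact force between the fingers and column below 0.2 N and linear speed of column below 0.01 m/s and contact force between trophy and column below 0.1 N), for 0.2 s.
At the end, for the whole second after the job is handed in: The column stands at rest with its fifth tooth carried by the pawl (not the fourth, not the sixth), and the trophy stands upright (within 0.08 rad) and still on the plate, its middle within 15 mm of the plate's middle, both let go (contact force between fifth_tooth and anything else above 1.5 N and linear speed of column below 0.01 m/s and horizontal distance between trophy and column below 0.015 m and z of trophy in the frame of column between -0.004 and 0.004 m and angle between trophy's own z axis and vertical below 0.08 rad and linear speed of trophy below 0.02 m/s and contact force between the arm and column below 0.1 N and contact force between the fingers and trophy below 0.1 N); the robot touches nothing.
It fails at once if the pawl and rack loaded with more than 40 N (pressed down or dropped hard) (contact force between rack and anything else above 40 N).
It fails at once if the tin pushed more than 20 mm (distance of tin from where it was at the start of the episode above 0.02 m).
It fails at once if the mug pushed more than 20 mm (distance of mug from where it was at the start of the episode above 0.02 m).
It fails at once if the carton pushed more than 20 mm (distance of carton from where it was at the start of the episode above 0.02 m).
It also fails if it takes over 72 s, if anything falls off the work surface, if the arm or the gripper's body presses on something with over 40 N, if the wrist force passes 120 N, or if a joint passes its speed limit or range.

## Working session

There is one attempt and no reset: what is moved stays moved. The work goes in short steps, Python scripts to look and compute and a tool call to move; the robot and the scene stay as the last step left them, time stands still between calls to the robot, and variables do not carry over. Pictures are saved under pics/ and viewed, at most 10 in all, crops included, and the job is handed in when it is done.

Besides the shell and the picture viewer there is one more tool, called after "Call:" as a command line: name --argument value ..., lists and objects as JSON in quotes. move_arm: Moves the arm, as the interface text tells. Its arguments: {"type":"object","properties":{"commands":{"type":"array","items":{"type":"array","items":{"type":"array","items":{"type":"number"}}}},"claw":{"type":"number"},"squeeze":{"type":"number"}},"required":["commands"]}

```bash
ls; mkdir -p pics; cat > h.py <<'E'
from rig import *
import numpy as np, cv2
def snap(n,f):
    c=camera(n); cv2.imwrite(f'pics/{f}.png',c['pixels']); np.savez(f'pics/{f}.npz',**c); return c
def cloud(c):
    K=c['camera_matrix'];E=c['extrinsics'];z=c['range_z']
    v,u=np.mgrid[:z.shape[0],:z.shape[1]]
    P=np.stack([(u-K[0,2])/K[0,0]*z,-(v-K[1,2])/K[1,1]*z,-z],-1)
    return (P-E[:3,3])@E[:3,:3]
E
python3 - <<'E'
from h import *
a=snap('top','top0');b=snap('side','side0')
cv2.imwrite('pics/both.png',cv2.resize(np.vstack([a['pixels'],b['pixels']]),None,fx=.78,fy=.78))
print(get_obs()); print(a['extrinsics'],b['extrinsics'])
E
```

```text
pics
{'time': 0.1, 'q': array([-1.45451755e+00,  5.28365502e-01,  1.43377429e+00, -1.87389657e-05,
        1.18140417e+00, -1.78518970e-01]), 'joint_velocities': array([-0.00131167, -0.00134084, -0.00272508,  0.00235836, -0.00093507,
       -0.00024255]), 'joint_torque': array([-6.32397459e-04, -4.40987277e+01, -1.77149963e+01,  6.35157642e-02,
        5.33934846e-02, -5.03965202e-05]), 'position': array([ 0.18156958, -0.59771982,  0.40387384]), 'tool_rot': array([ 9.89155446e-01,  1.46869168e-01,  2.16971445e-05, -9.75451602e-04]), 'ft_force': array([-0.65318175,  0.11183734, -0.1331122 ]), 'moment': array([ 0.01940875,  0.01245614, -0.0072013 ]), 'grip_force': 0.0, 'grip_width': 0.08693910548648219}
[[ 0.01440224 -0.99989564 -0.00113024  0.00264584]
 [ 0.99467916  0.01421177  0.10203628 -0.5709914 ]
 [-0.10200957 -0.00259378  0.99478004 -1.01927843]
 [ 0.          0.          0.          1.        ]] [[-0.99958105 -0.02716137 -0.00999951  0.53519039]
 [ 0.01588322 -0.80357481  0.5949918  -0.04827579]
 [-0.02419614  0.59458371  0.80366956 -1.04130915]
 [ 0.          0.          0.          1.        ]]
```

View pics/both.png

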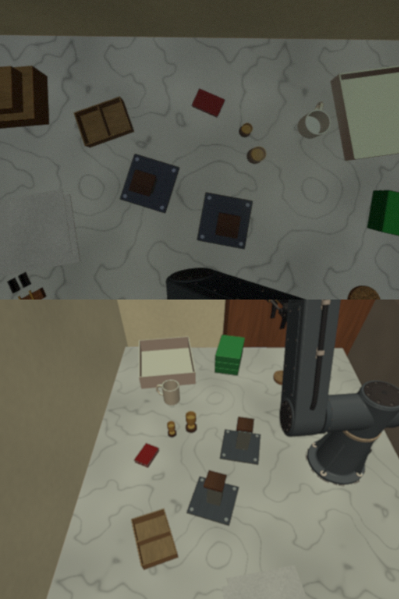

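The top view (half-scale) shows two risers at (150,183) and (226,220), and two trophies at (246,130) and (257,155). The left riser is farther away, and the nearer trophy looks larger. I'll measure both from the depth.

```bash
python3 - <<'E'
from h import *
for n in ('top','side'):
    c=dict(np.load(f'pics/{n}0.npz')); P=cloud(c); X,Y,Z=P[...,0],P[...,1],P[...,2]
    ok=(c['range_z']>0)&(X>.25)&(X<.9)&(abs(Y)<.5)
    print(n,'table z',np.median(Z[ok]))
    for lo,hi,lab in((.134,.15,'plate'),(.055,.1,'cup'),(.006,.014,'base'),(.018,.03,'tin')):
        m=(ok&(Z>lo)&(Z<hi)).astype(np.uint8)
        k,L,S,_=cv2.connectedComponentsWithStats(m)
        for i in range(1,k):
            if S[i,4]<25: continue
            s=L==i; r=cv2.minAreaRect(np.c_[X[s],Y[s]].astype(np.float32)*1000)
            print(lab,S[i,:5],np.round(r[0]),np.round(r[1]),round(r[2],1),'z',np.round(np.percentile(Z[s],[5,50,95])*1000))
a=cv2.imread('pics/top0.png')
cv2.imwrite('pics/crop1.png',cv2.resize(a[100:330,130:430],None,fx=2.6,fy=2.6,interpolation=cv2.INTER_CUBIC))
E
```

```text
top table z -2.6867475933022673e-05
plate [165 217  35  35 799] [468. 176.] [61. 60.] 74.1 z [139. 141. 144.]
plate [276 272  33  34 831] [357. -60.] [60. 60.] 80.6 z [138. 141. 144.]
cup [432  89  49 115 645] [ 685. -467.] [264. 103.] 8.4 z [56. 67. 71.]
cup [388 130  36  45 482] [ 663. -336.] [ 75. 101.] 41.7 z [57. 75. 85.]
cup [309 157  15  15  56] [ 636. -121.] [32. 32.] 45.5 z [56. 61. 65.]
cup [320 188  21  20 311] [ 557. -152.] [42. 42.] 88.8 z [57. 62. 84.]
cup [480 277  11  20 127] [ 362. -496.] [ 8. 43.] 86.5 z [60. 85. 98.]
base [424 101   8  36  50] [ 764. -406.] [90.  5.] 6.8 z [ 7. 10. 14.]
base [431 138  14  68 100] [ 632. -426.] [169.   4.] 8.8 z [ 7. 10. 14.]
base [399 148  13  19  37] [ 669. -352.] [53. 13.] 32.1 z [ 6. 10. 13.]
base [306 162  15  14  54] [ 631. -116.] [36. 22.] 51.0 z [ 8. 12. 14.]
base [ 153  197   77   76 2765] [468. 176.] [150. 150.] 73.8 z [ 7. 10. 13.]
base [ 252  246   72   74 2882] [357. -60.] [150. 150.] 80.4 z [ 7.  9. 12.]
tin [443  96  25   4  34] [ 814. -468.] [ 3. 60.] 7.6 z [20. 24. 30.]
tin [427 101  21 105 214] [ 676. -419.] [261. 
[... 1777 characters left out ...]
n [227 102  24   5  61] [ 591. -431.] [86. 11.] 7.6 z [19. 24. 29.]
tin [180 106  30   5  76] [ 753. -406.] [108.  10.] 8.6 z [19. 25. 29.]
tin [210 122  21  11  56] [ 647. -302.] [73. 32.] 15.7 z [19. 26. 30.]
tin [240 161   9   5  25] [ 559. -144.] [26. 16.] 7.9 z [18. 20. 26.]
tin [171 184  33  30 514] [723.  -2.] [92. 62.] 66.5 z [20. 24. 26.]
tin [302 187  16   5  39] [356. -39.] [ 4. 46.] 78.8 z [19. 24. 29.]
tin [265 257  18   7  38] [469. 197.] [ 3. 46.] 73.9 z [19. 23. 30.]
tin [171 273  40  14  80] [681. 255.] [102.   3.] 21.5 z [19. 24. 29.]
tin [177 300  42  15  71] [655. 323.] [102.   3.] 20.3 z [19. 24. 29.]
tin [183 328  46  17  76] [628. 391.] [108.   2.] 21.0 z [18. 23. 29.]
```

View pics/crop1.png

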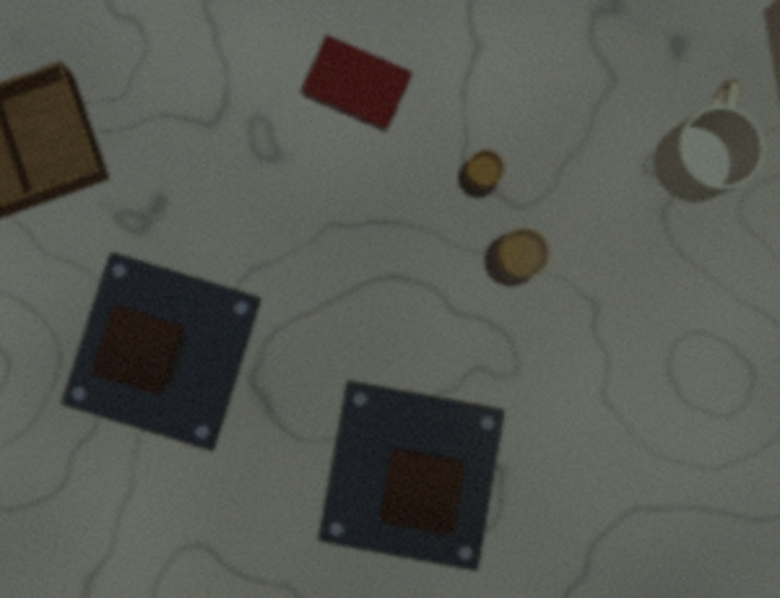

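Both views agree. The target plate centre is (468,177) mm at z 142, with its edge at 74°, and it is 500 mm from the base against 362 mm for the other riser. The large trophy is at (557,-152), top 84 mm, cup about 43 mm.

```bash
cat >> h.py <<'E'
from scipy.spatial.transform import Rotation as R
def rel(p,yaw):
    """shift (40mm units) and rotvec to TCP at p, tool down, tool y at world yaw deg (mod 180)"""
    o=get_obs(); r=R.from_quat(o['tool_rot']); cur=np.degrees(np.arctan2(*r.as_matrix()[[1,0],1]))
    y=yaw+180*np.round((cur-yaw)/180); a=np.radians(y)
    yy=np.array([np.cos(a),np.sin(a),0]); z=np.array([0,0,-1.]); M=np.c_[np.cross(yy,z),yy,z]
    s=r.inv().apply(np.array(p)-o['position'])/.04
    print('cur',np.round(cur,1),'to',y,'|',np.round(s,3),np.round((r.inv()*R.from_matrix(M)).as_rotvec(),4))
E
python3 - <<'E'
from h import *
rel([.5,-.2,.404],-16);rel([.468,.177,.38],-16);rel([.468,.177,.38],74)
E
```

```text
cur -73.1 to -16.0 | [10.506 -7.201  0.014] [-0.0016 -0.0013 -0.9967]
cur -73.1 to -16.0 | [ 12.479 -16.451   0.633] [-0.0016 -0.0013 -0.9967]
cur -73.1 to -106.0 | [ 12.479 -16.451   0.633] [-2.000e-03  2.000e-04  5.741e-01]
```

Call:
move_arm --commands '[[[10.5,-7.2,0,0,0,-0.997],[10.5,-7.2,0,0,0,-0.997],[10.5,-7.2,0,0,0,-0.997],[10.5,-7.2,0,0,0,-0.997],[10.5,-7.2,0,0,0,-0.997],[10.5,-7.2,0,0,0,-0.997],[10.5,-7.2,0,0,0,-0.997],[12.48,-16.45,0.6,0,0,-0.997],[12.48,-16.45,0.6,0,0,-0.997],[12.48,-16.45,0.6,0,0,-0.997],[12.48,-16.45,0.6,0,0,-0.997],[12.48,-16.45,0.6,0,0,-0.997]]]' --claw -1 --squeeze 50

```text
time: 1.6
position: [0.4642, 0.0574, 0.3873]
tool_rot: [0.799, 0.602, 0.0, 0.0]
ft_force: [0.6, 0.3, -0.0]
grip_width: 0.087
grip_force: 0.0
```

```bash
python3 - <<'E'
from h import *
rel([.468,.177,.38],-16)
E
```

```text
cur -16.0 to -16.0 | [ 2.901 -0.733  0.182] [ 0.0001 -0.     -0.0001]
```

Call:
move_arm --commands '[[[2.9,-0.73,0.18,0,0,0],[2.9,-0.73,0.18,0,0,0],[2.9,-0.73,0.18,0,0,0],[2.9,-0.73,0.18,0,0,0],[2.9,-0.73,0.18,0,0,0]]]'

```text
time: 2.22
position: [0.4684, 0.1738, 0.3802]
tool_rot: [0.799, 0.601, -0.0, -0.0]
ft_force: [-0.3, -0.2, 1.3]
grip_width: 0.0869
grip_force: 0.0
```

```bash
python3 - <<'E'
from h import *
rel([.468,.177,.301],-16)
c=snap('wrist','w1'); P=cloud(c);Z=P[...,2]
s=(Z>.134)&(Z<.15)&(c['range_z']>0); print(s.sum())
if s.sum()>50: print(cv2.minAreaRect(P[...,:2][s].astype(np.float32)*1000),np.median(Z[s]))
c=snap('top','t1'); P=cloud(c);Z=P[...,2]
cv2.imwrite('pics/w1b.png',np.hstack([cv2.imread('pics/w1.png')[:, 60:452],c['pixels'][:,60:452]]))
E
```

```text
cur -16.1 to -16.0 | [ 0.076 -0.032  1.979] [-0.0004  0.0004 -0.0018]
7644
((468.5672912597656, 176.80210876464844), (59.55162811279297, 60.23604202270508), 73.90191650390625) 0.14126282295105597
```

View pics/w1b.png

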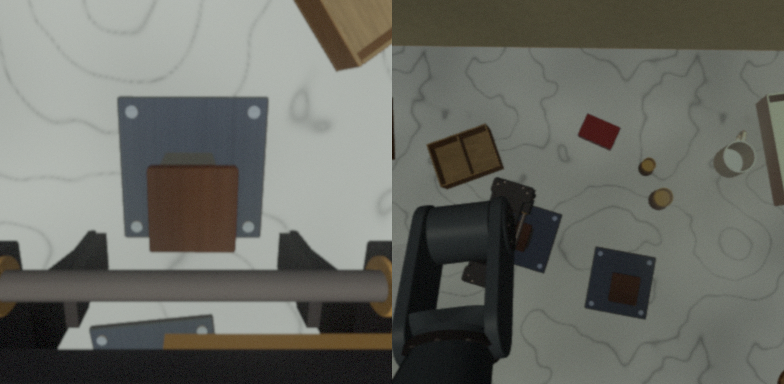

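The wrist view shows the plate at (193,208), square to the fingers and midway between them. It measures (468.6,176.8), which agrees with the earlier value.

Call:
move_arm --commands '[[[0.05,-0.02,0.5,0,0,0],[0.05,-0.02,0.9,0,0,0],[0.05,-0.02,1.3,0,0,0],[0.05,-0.02,1.6,0,0,0],[0.05,-0.02,1.6,0,0,0],[0.05,-0.02,1.6,0,0,0]]]'

```text
time: 3.08
position: [0.4684, 0.1769, 0.3166]
tool_rot: [0.799, 0.602, 0.0, 0.0]
ft_force: [0.7, 0.1, -0.3]
grip_width: 0.087
grip_force: 0.0
```

```bash
python3 - <<'E'
from h import *
rel([.4685,.177,.301],-16)
E
```

```text
cur -16.0 to -16.0 | [0.002 0.002 0.391] [ 0.0007 -0.0003 -0.0003]
```

Call:
move_arm --commands '[[[0,0,0.39,0,0,0],[0,0,0.39,0,0,0],[0,0,0.39,0,0,0]]]'

```text
time: 3.45
position: [0.4683, 0.1772, 0.3013]
tool_rot: [0.799, 0.602, 0.0, 0.0]
ft_force: [-0.3, -0.4, 1.3]
grip_width: 0.0869
grip_force: 0.0
```

Call:
move_arm --commands '[[[0,0,0,0,0,0],[0,0,0,0,0,0],[0,0,0,0,0,0],[0,0,0,0,0,0],[0,0,0,0,0,0],[0,0,0,0,0,0],[0,0,0,0,0,0],[0,0,0,0,0,0]]]' --claw 1 --squeeze 50

```text
time: 4.45
position: [0.4687, 0.177, 0.3008]
tool_rot: [0.799, 0.602, 0.001, 0.001]
ft_force: [4.7, -2.5, -2.1]
grip_width: 0.0596
grip_force: 50.0
```

Call:
move_arm --commands '[[[0,0,-0.1,0,0,0],[0,0,-0.2,0,0,0],[0,0,-0.3,0,0,0],[0,0,-0.35,0,0,0],[0,0,-0.35,0,0,0],[0,0,-0.35,0,0,0]]]'

```text
time: 5.2
position: [0.4687, 0.177, 0.3146]
tool_rot: [0.799, 0.602, 0.001, 0.001]
ft_force: [4.5, -2.2, -4.1]
grip_width: 0.0592
grip_force: 50.0
```

Call:
move_arm --commands '[[[0,0,-0.04,0,0,0],[0,0,-0.08,0,0,0],[0,0,-0.08,0,0,0],[0,0,-0.08,0,0,0]]]'

```text
time: 5.7
position: [0.4687, 0.177, 0.3177]
tool_rot: [0.799, 0.602, 0.001, 0.001]
ft_force: [5.8, -2.6, -4.2]
grip_width: 0.0595
grip_force: 50.0
```

Call:
move_arm --commands '[[[0,0,-0.04,0,0,0],[0,0,-0.08,0,0,0],[0,0,-0.08,0,0,0],[0,0,-0.08,0,0,0]]]'

```text
time: 6.2
position: [0.4688, 0.177, 0.3199]
tool_rot: [0.799, 0.602, 0.001, 0.001]
ft_force: [5.9, -2.2, -12.0]
grip_width: 0.0593
grip_force: 50.0
```

Call:
move_arm --commands '[[[0,0,-0.02,0,0,0],[0,0,-0.04,0,0,0],[0,0,-0.04,0,0,0]]]'

```text
time: 6.58
position: [0.4688, 0.177, 0.3211]
tool_rot: [0.799, 0.602, 0.001, 0.001]
ft_force: [7.3, -2.1, -14.7]
grip_width: 0.0597
grip_force: 50.0
```

Call:
move_arm --commands '[[[0,0,-0.02,0,0,0],[0,0,-0.04,0,0,0],[0,0,-0.04,0,0,0]]]'

```text
time: 6.95
position: [0.4688, 0.177, 0.3225]
tool_rot: [0.799, 0.602, 0.0, 0.001]
ft_force: [8.3, -1.3, -15.3]
grip_width: 0.0592
grip_force: 50.0
```

Call:
move_arm --commands '[[[0,0,-0.02,0,0,0],[0,0,-0.04,0,0,0],[0,0,-0.04,0,0,0]]]'

```text
time: 7.32
position: [0.4689, 0.177, 0.3237]
tool_rot: [0.799, 0.602, 0.0, 0.0]
ft_force: [9.2, -1.3, -19.7]
grip_width: 0.0596
grip_force: 50.0
```

Call:
move_arm --commands '[[[0,0,-0.02,0,0,0],[0,0,-0.04,0,0,0],[0,0,-0.04,0,0,0]]]'

```text
time: 7.7
position: [0.4688, 0.177, 0.327]
tool_rot: [0.799, 0.602, 0.001, 0.001]
ft_force: [6.0, -2.2, -5.1]
grip_width: 0.0595
grip_force: 50.0
```

Click 1 came between 25.2 and 26.8 mm of commanded rise, so I expect the next one at about 36.

Call:
move_arm --commands '[[[0,0,-0.04,0,0,0],[0,0,-0.08,0,0,0],[0,0,-0.08,0,0,0]]]'

```text
time: 8.07
position: [0.4688, 0.177, 0.3296]
tool_rot: [0.799, 0.602, 0.001, 0.001]
ft_force: [6.6, -0.8, -10.3]
grip_width: 0.0593
grip_force: 50.0
```

Call:
move_arm --commands '[[[0,0,-0.04,0,0,0],[0,0,-0.08,0,0,0],[0,0,-0.08,0,0,0]]]'

```text
time: 8.45
position: [0.4688, 0.177, 0.3321]
tool_rot: [0.799, 0.602, 0.001, 0.001]
ft_force: [6.8, -1.9, -15.5]
grip_width: 0.0596
grip_force: 50.0
```

Call:
move_arm --commands '[[[0,0,-0.02,0,0,0],[0,0,-0.04,0,0,0],[0,0,-0.04,0,0,0]]]'

```text
time: 8.82
position: [0.4688, 0.177, 0.3335]
tool_rot: [0.799, 0.602, 0.0, 0.001]
ft_force: [7.7, -2.1, -17.2]
grip_width: 0.0595
grip_force: 50.0
```

Call:
move_arm --commands '[[[0,0,-0.02,0,0,0],[0,0,-0.04,0,0,0],[0,0,-0.04,0,0,0]]]'

```text
time: 9.2
position: [0.4688, 0.177, 0.3365]
tool_rot: [0.799, 0.602, 0.001, 0.001]
ft_force: [4.9, -2.5, -5.5]
grip_width: 0.0594
grip_force: 50.0
```

Call:
move_arm --commands '[[[0,0,-0.02,0,0,0],[0,0,-0.04,0,0,0],[0,0,-0.04,0,0,0]]]'

```text
time: 9.57
position: [0.4687, 0.177, 0.3384]
tool_rot: [0.799, 0.602, 0.001, 0.001]
ft_force: [5.7, -1.5, -4.9]
grip_width: 0.0598
grip_force: 50.0
```

Call:
move_arm --commands '[[[0,0,-0.05,0,0,0],[0,0,-0.1,0,0,0],[0,0,-0.15,0,0,0],[0,0,-0.15,0,0,0],[0,0,-0.15,0,0,0]]]'

```text
time: 10.2
position: [0.4688, 0.177, 0.343]
tool_rot: [0.799, 0.602, 0.001, 0.001]
ft_force: [8.6, -1.8, -14.7]
grip_width: 0.0598
grip_force: 50.0
```

Call:
move_arm --commands '[[[0,0,-0.04,0,0,0],[0,0,-0.08,0,0,0],[0,0,-0.1,0,0,0],[0,0,-0.1,0,0,0]]]'

```text
time: 10.7
position: [0.4687, 0.177, 0.3483]
tool_rot: [0.799, 0.602, 0.001, 0.001]
ft_force: [5.4, -2.3, -5.9]
grip_width: 0.0594
grip_force: 50.0
```

Call:
move_arm --commands '[[[0,0,-0.05,0,0,0],[0,0,-0.1,0,0,0],[0,0,-0.15,0,0,0],[0,0,-0.15,0,0,0],[0,0,-0.15,0,0,0]]]'

```text
time: 11.32
position: [0.4688, 0.177, 0.353]
tool_rot: [0.799, 0.602, 0.001, 0.001]
ft_force: [7.5, -1.1, -13.6]
grip_width: 0.0595
grip_force: 50.0
```

Call:
move_arm --commands '[[[0,0,-0.04,0,0,0],[0,0,-0.08,0,0,0],[0,0,-0.1,0,0,0],[0,0,-0.1,0,0,0]]]'

```text
time: 11.82
position: [0.4687, 0.177, 0.3583]
tool_rot: [0.799, 0.602, 0.001, 0.001]
ft_force: [6.0, -1.7, -5.3]
grip_width: 0.0592
grip_force: 50.0
```

```bash
python3 - <<'E'
from h import *
print(get_obs()['position'])
c=snap('side','s2');P=cloud(c);X,Y,Z=P[...,0],P[...,1],P[...,2]
s=(abs(X-.4685)<.04)&(abs(Y-.177)<.04)&(Z>.16)&(Z<.215)&(c['range_z']>0)
print(s.sum(),np.percentile(Z[s],[5,50,75,90,95]) if s.any() else '')
v,u=np.where(s); print(u.min(),u.max(),v.min(),v.max())
cv2.imwrite('pics/s2c.png',cv2.resize(c['pixels'][160:290,200:350],None,fx=4,fy=4))
E
```

```text
[0.46873284 0.17702038 0.35827145]
550 [0.18865601 0.1993131  0.20031475 0.20116681 0.20193373]
260 293 208 235
```

View pics/s2c.png

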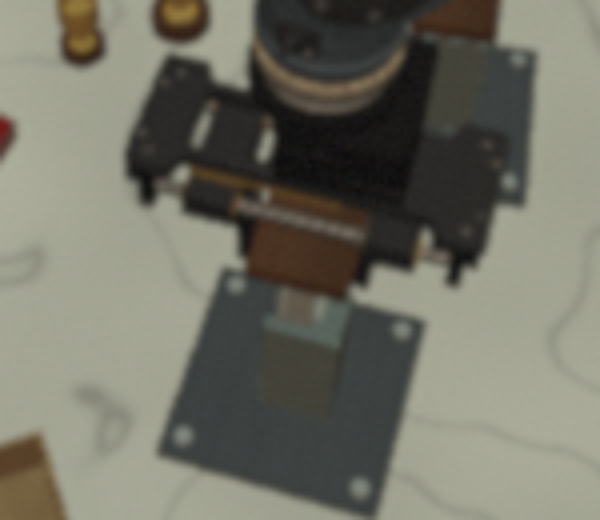

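The picture shows the plate held between the fingers at (305,250) in the crop, with the column clear of the sleeve. The plate top is at 0.1995 m, a rise of 57.5 mm that equals the TCP rise, so it hasn't slipped. That makes four clicks, and the fifth is next.

Call:
move_arm --commands '[[[0,0,-0.05,0,0,0],[0,0,-0.1,0,0,0],[0,0,-0.15,0,0,0],[0,0,-0.15,0,0,0],[0,0,-0.15,0,0,0]]]'

```text
time: 12.5
position: [0.4688, 0.177, 0.363]
tool_rot: [0.799, 0.602, 0.001, 0.001]
ft_force: [7.6, -2.2, -13.9]
grip_width: 0.0596
grip_force: 50.0
```

Call:
move_arm --commands '[[[0,0,-0.04,0,0,0],[0,0,-0.08,0,0,0],[0,0,-0.08,0,0,0],[0,0,-0.08,0,0,0]]]'

```text
time: 13.0
position: [0.4687, 0.177, 0.3674]
tool_rot: [0.799, 0.602, 0.001, 0.001]
ft_force: [5.5, -1.9, -5.1]
grip_width: 0.0596
grip_force: 50.0
```

Call:
move_arm --commands '[[[0,0,0.01,0,0,0],[0,0,0.02,0,0,0],[0,0,0.02,0,0,0],[0,0,0.02,0,0,0]]]'

```text
time: 13.5
position: [0.4687, 0.177, 0.3668]
tool_rot: [0.799, 0.602, 0.001, 0.001]
ft_force: [5.5, -3.0, -4.4]
grip_width: 0.0593
grip_force: 50.0
```

Call:
move_arm --commands '[[[0,0,0.01,0,0,0],[0,0,0.02,0,0,0],[0,0,0.02,0,0,0],[0,0,0.02,0,0,0]]]'

```text
time: 14.0
position: [0.4687, 0.177, 0.3661]
tool_rot: [0.799, 0.602, 0.001, 0.001]
ft_force: [6.1, -2.2, -3.9]
grip_width: 0.0594
grip_force: 50.0
```

Call:
move_arm --commands '[[[0,0,0.01,0,0,0],[0,0,0.02,0,0,0],[0,0,0.02,0,0,0]]]'

```text
time: 14.38
position: [0.4687, 0.177, 0.3653]
tool_rot: [0.799, 0.602, 0.001, 0.001]
ft_force: [6.5, -1.8, -2.9]
grip_width: 0.0594
grip_force: 50.0
```

Call:
move_arm --commands '[[[0,0,0.01,0,0,0],[0,0,0.02,0,0,0],[0,0,0.02,0,0,0]]]'

```text
time: 14.75
position: [0.4687, 0.177, 0.3647]
tool_rot: [0.799, 0.602, 0.001, 0.001]
ft_force: [6.1, -3.2, -0.6]
grip_width: 0.0597
grip_force: 50.0
```

Call:
move_arm --commands '[[[0,0,0.01,0,0,0],[0,0,0.02,0,0,0],[0,0,0.02,0,0,0]]]'

```text
time: 15.12
position: [0.4686, 0.177, 0.3646]
tool_rot: [0.799, 0.602, 0.001, 0.001]
ft_force: [4.7, -2.9, 4.5]
grip_width: 0.0596
grip_force: 50.0
```

The force has gone to +4.5 N, so the catch now carries the column. I'll release it.

Call:
move_arm --commands '[[[0,0,0,0,0,0],[0,0,0,0,0,0],[0,0,0,0,0,0],[0,0,0,0,0,0],[0,0,0,0,0,0],[0,0,0,0,0,0],[0,0,0,0,0,0],[0,0,0,0,0,0]]]' --claw -1

```text
time: 16.12
position: [0.4681, 0.1771, 0.3639]
tool_rot: [0.799, 0.602, 0.0, 0.0]
ft_force: [0.6, 0.3, 0.4]
grip_width: 0.0869
grip_force: 0.0
```

Call:
move_arm --commands '[[[0,0,-0.3,0,0,0],[0,0,-0.8,0,0,0],[0,0,-1.6,0,0,0],[0,0,-2,0,0,0],[0,0,-2,0,0,0],[0,0,-2,0,0,0]]]'

```text
time: 16.88
position: [0.4677, 0.1771, 0.4436]
tool_rot: [0.799, 0.602, -0.0, -0.0]
ft_force: [-0.0, -0.4, -0.2]
grip_width: 0.0872
grip_force: 0.0
```

```bash
python3 - <<'E'
from h import *
print(get_obs()['position'])
for n in('side','wrist'):
    c=snap(n,n+'3');P=cloud(c);X,Y,Z=P[...,0],P[...,1],P[...,2]
    s=(abs(X-.4685)<.04)&(abs(Y-.177)<.04)&(Z>.19)&(Z<.22)&(c['range_z']>0)
    if s.sum()>30: print(n,s.sum(),np.median(Z[s]),cv2.minAreaRect(P[...,:2][s].astype(np.float32)*1000))
rel([.51,-.02,.445],-16)
rel([.557,-.152,.42],-16);rel([.557,-.152,.29],-16)
E
```

```text
[0.46773954 0.17711028 0.44358867]
side 671 0.20580869877573826 ((468.2674560546875, 177.155517578125), (60.99681091308594, 60.273094177246094), 73.41002655029297)
wrist 7813 0.2050794842868757 ((468.44366455078125, 176.4663848876953), (60.14952087402344, 60.15412521362305), 73.86151885986328)
cur -16.0 to -16.0 | [-4.446  2.372 -0.049] [-0.0018  0.0008  0.0002]
cur -16.0 to -16.0 | [-7.294  4.412  0.575] [-0.0018  0.0008  0.0002]
cur -16.0 to -16.0 | [-7.291  4.417  3.825] [-0.0018  0.0008  0.0002]
```

The plate stands by itself at 0.2055 m, still centred at (468.4,176.8). Next is the trophy.

Call:
move_arm --commands '[[[-3.5,2.1,0,0,0,0],[-3.5,2.1,0,0,0,0],[-7.3,4.41,0.6,0,0,0],[-7.3,4.41,0.6,0,0,0],[-7.3,4.41,0.6,0,0,0],[-7.3,4.41,0.6,0,0,0],[-7.3,4.41,0.6,0,0,0],[-7.3,4.41,2,0,0,0],[-7.3,4.41,3,0,0,0],[-7.3,4.41,3.6,0,0,0],[-7.3,4.41,3.6,0,0,0],[-7.3,4.41,3.6,0,0,0]]]'

```text
time: 18.48
position: [0.5575, -0.1514, 0.3007]
tool_rot: [0.798, 0.602, 0.0, 0.0]
ft_force: [0.3, -1.2, 0.4]
grip_width: 0.0871
grip_force: 0.0
```

```bash
python3 - <<'E'
from h import *
c=snap('wrist','w4');P=cloud(c);X,Y,Z=P[...,0],P[...,1],P[...,2]
s=(np.hypot(X-.557,Y+.152)<.035)&(Z>.079)&(Z<.09)&(c['range_z']>0)
print(s.sum(),cv2.minEnclosingCircle(P[...,:2][s].astype(np.float32)*1000) if s.any() else '')
s=(np.hypot(X-.557,Y+.152)<.035)&(Z>.045)&(Z<.09)&(c['range_z']>0)
print(s.sum(),cv2.minEnclosingCircle(P[...,:2][s].astype(np.float32)*1000))
c=snap('side','s4');P=cloud(c);X,Y,Z=P[...,0],P[...,1],P[...,2]
s=(np.hypot(X-.557,Y+.152)<.035)&(Z>.05)&(Z<.09)&(c['range_z']>0)
print('side',s.sum(),Z[s].max() if s.any() else '')
rel([.557,-.152,.234],-16)
print(get_obs()['position'])
E
```

```text
1053 ((558.1153564453125, -152.24966430664062), 22.21894645690918)
4440 ((558.1153564453125, -152.24966430664062), 22.21894645690918)
side 211 0.08665038872656218
cur -16.0 to -16.0 | [-0.007 -0.021  1.683] [0.0027 0.0004 0.0008]
[ 0.5577093  -0.15188295  0.30133188]
```

View pics/w4.png

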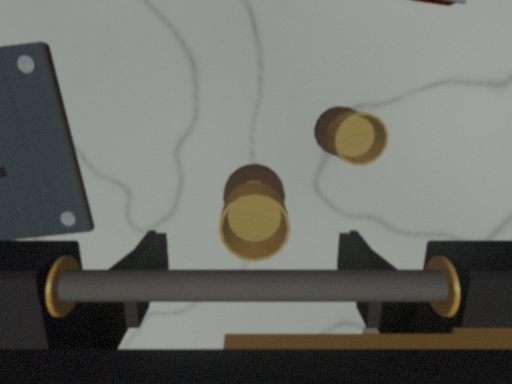

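The wrist view shows the large cup at (255,222), midway between the fingers, with a measured diameter of 44 mm. The small trophy at (355,135) is clear of them.

Call:
move_arm --commands '[[[0,-0.01,0.6,0,0,0],[0,-0.01,1.2,0,0,0],[0,-0.01,1.6,0,0,0],[0,-0.01,1.68,0,0,0],[0,-0.01,1.68,0,0,0],[0,-0.01,1.68,0,0,0]]]'

```text
time: 19.32
position: [0.5572, -0.1522, 0.2335]
tool_rot: [0.799, 0.602, 0.0, 0.001]
ft_force: [0.8, 0.7, 0.1]
grip_width: 0.0871
grip_force: 0.0
```

Call:
move_arm --commands '[[[0,0,0,0,0,0],[0,0,0,0,0,0],[0,0,0,0,0,0],[0,0,0,0,0,0],[0,0,0,0,0,0],[0,0,0,0,0,0],[0,0,0,0,0,0],[0,0,0,0,0,0],[0,0,0,0,0,0]]]' --claw 1 --squeeze 25

```text
time: 20.45
position: [0.5571, -0.1522, 0.2328]
tool_rot: [0.799, 0.602, 0.0, 0.0]
ft_force: [1.9, -0.2, 1.3]
grip_width: 0.043
grip_force: 25.0
```

Call:
move_arm --commands '[[[0,0,-0.5,0,0,0],[0,0,-1.5,0,0,0],[0,0,-2.5,0,0,0],[0,0,-3.5,0,0,0],[0,0,-4.5,0,0,0],[0,0,-5.5,0,0,0],[0,0,-6.2,0,0,0],[0,0,-6.2,0,0,0],[0,0,-6.2,0,0,0]]]'

```text
time: 21.58
position: [0.556, -0.1516, 0.4784]
tool_rot: [0.799, 0.602, -0.001, -0.002]
ft_force: [-0.2, -0.3, -4.0]
grip_width: 0.0433
grip_force: 25.0
```

```bash
python3 - <<'E'
from h import *
rel([.4685,.177,.482],-16);rel([.4685,.177,.4495],-16);print(get_obs()['position'])
E
```

```text
cur -16.0 to -16.0 | [ 7.296 -4.365 -0.06 ] [-0.0053 -0.0009  0.0002]
cur -16.0 to -16.0 | [ 7.295 -4.361  0.753] [-0.0053 -0.0009  0.0002]
[ 0.55595313 -0.15162147  0.4784359 ]
```

Call:
move_arm --commands '[[[0.6,-0.36,0,0,0,0],[1.6,-0.96,0,0,0,0],[2.6,-1.56,0,0,0,0],[3.6,-2.16,0,0,0,0],[4.6,-2.76,0,0,0,0],[5.6,-3.36,0,0,0,0],[6.5,-3.89,0,0,0,0],[7,-4.19,0,0,0,0],[7.3,-4.365,0,0,0,0],[7.3,-4.365,0,0,0,0],[7.3,-4.365,0,0,0,0],[7.3,-4.365,0,0,0,0]]]'

```text
time: 23.08
position: [0.4698, 0.1759, 0.4805]
tool_rot: [0.799, 0.601, -0.0, 0.0]
ft_force: [-0.4, 0.6, -4.0]
grip_width: 0.0434
grip_force: 25.0
```

```bash
python3 - <<'E'
from h import *
o=get_obs();print(o['position'],o['ft_force'])
rel([.4685,.177,.441],-16)
c=snap('side','s5')
P=cloud(c);X,Y,Z=P[...,0],P[...,1],P[...,2]
s=(abs(X-.4685)<.04)&(abs(Y-.177)<.05)&(Z>.196)&(Z<.212)&(c['range_z']>0); print('plate',np.median(Z[s]))
cv2.imwrite('pics/s5c.png',cv2.resize(c['pixels'][130:290,200:350],None,fx=3.5,fy=3.5))
E
```

```text
[0.46981716 0.17592637 0.48052163] [-0.37904288  0.56220709 -3.98802721]
cur -16.1 to -16.0 | [ 0.017 -0.039  0.988] [-0.0001  0.0004 -0.0011]
plate 0.20582794233911997
```

View pics/s5c.png

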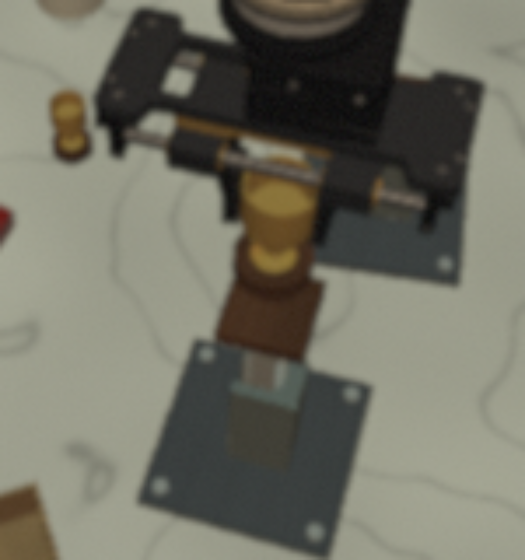

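The trophy hangs upright over the plate, foot at (272,260) in the crop. Now I'll lower it, watching the force.

Call:
move_arm --commands '[[[0.02,-0.04,0.3,0,0,0],[0.02,-0.04,0.6,0,0,0],[0.02,-0.04,0.85,0,0,0],[0.02,-0.04,0.95,0,0,0],[0.02,-0.04,0.95,0,0,0],[0.02,-0.04,0.95,0,0,0]]]'

```text
time: 23.88
position: [0.4683, 0.1781, 0.443]
tool_rot: [0.799, 0.602, 0.0, 0.0]
ft_force: [-0.4, -0.1, -2.2]
grip_width: 0.0434
grip_force: 25.0
```

Call:
move_arm --commands '[[[0,0,0.02,0,0,0],[0,0,0.04,0,0,0],[0,0,0.04,0,0,0]]]'

```text
time: 24.25
position: [0.4681, 0.178, 0.4411]
tool_rot: [0.799, 0.602, 0.0, 0.0]
ft_force: [0.3, 0.3, -3.0]
grip_width: 0.0436
grip_force: 25.0
```

Call:
move_arm --commands '[[[0,0,0.01,0,0,0],[0,0,0.02,0,0,0],[0,0,0.02,0,0,0]]]'

```text
time: 24.62
position: [0.4681, 0.178, 0.4402]
tool_rot: [0.799, 0.602, -0.0, -0.0]
ft_force: [-0.2, 0.5, -4.1]
grip_width: 0.043
grip_force: 25.0
```

Call:
move_arm --commands '[[[0,0,0.01,0,0,0],[0,0,0.02,0,0,0],[0,0,0.02,0,0,0]]]'

```text
time: 25.0
position: [0.4681, 0.178, 0.4394]
tool_rot: [0.799, 0.602, -0.0, -0.0]
ft_force: [0.3, 0.5, -3.3]
grip_width: 0.0431
grip_force: 25.0
```

Call:
move_arm --commands '[[[0,0,0.01,0,0,0],[0,0,0.02,0,0,0],[0,0,0.02,0,0,0]]]'

```text
time: 25.38
position: [0.4681, 0.178, 0.4387]
tool_rot: [0.799, 0.602, -0.0, -0.0]
ft_force: [1.0, 0.5, -2.9]
grip_width: 0.0431
grip_force: 25.0
```

Call:
move_arm --commands '[[[0,0,0.01,0,0,0],[0,0,0.015,0,0,0],[0,0,0.015,0,0,0]]]'

```text
time: 25.75
position: [0.4682, 0.178, 0.4385]
tool_rot: [0.799, 0.602, 0.0, 0.0]
ft_force: [0.2, 0.2, 0.7]
grip_width: 0.0434
grip_force: 25.0
```

The trophy has touched down and its weight is on the plate. I'll release it and back away.

Call:
move_arm --commands '[[[0,0,0,0,0,0],[0,0,0,0,0,0],[0,0,0,0,0,0],[0,0,0,0,0,0],[0,0,0,0,0,0],[0,0,0,0,0,0],[0,0,0,0,0,0],[0,0,0,0,0,0]]]' --claw -1

```text
time: 26.75
position: [0.4681, 0.178, 0.4381]
tool_rot: [0.799, 0.602, -0.0, -0.0]
ft_force: [0.3, -0.6, -0.2]
grip_width: 0.0868
grip_force: 0.0
```

Call:
move_arm --commands '[[[0,0,-0.3,0,0,0],[0,0,-0.8,0,0,0],[0,0,-1.6,0,0,0],[0,0,-2.4,0,0,0],[0,0,-2.4,0,0,0],[0,0,-2.4,0,0,0]]]'

```text
time: 27.5
position: [0.4677, 0.1779, 0.5338]
tool_rot: [0.799, 0.602, -0.0, -0.0]
ft_force: [0.3, -0.2, -0.6]
grip_width: 0.0872
grip_force: 0.0
```

```bash
python3 - <<'E'
from h import *
o=get_obs();print(o['position'],o['ft_force'])
for n in('side','wrist'):
    c=snap(n,n+'6');P=cloud(c);X,Y,Z=P[...,0],P[...,1],P[...,2]
    near=(abs(X-.4685)<.045)&(abs(Y-.177)<.045)&(c['range_z']>0)
    s=near&(Z>.2)&(Z<.21); print(n,'plate',s.sum(),np.median(Z[s]))
    s=near&(Z>.283)&(Z<.296); print('cup top',s.sum(), np.percentile(Z[s],[50,98]),cv2.minEnclosingCircle(P[...,:2][s].astype(np.float32)*1000))
c=cv2.imread('pics/side6.png');cv2.imwrite('pics/s6c.png',cv2.resize(c[130:290,200:350],None,fx=3.5,fy=3.5))
E
```

```text
[0.46769746 0.17791735 0.53376468] [ 0.2994785  -0.24566525 -0.60416867]
side plate 243 0.20573418203089563
cup top 138 [0.28828961 0.29145279] ((468.5908508300781, 178.8710174560547), 22.358402252197266)
wrist plate 1109 0.20494616871229165
cup top 935 [0.28853516 0.29017821] ((468.1806640625, 178.07752990722656), 22.152252197265625)
```

View pics/s6c.png

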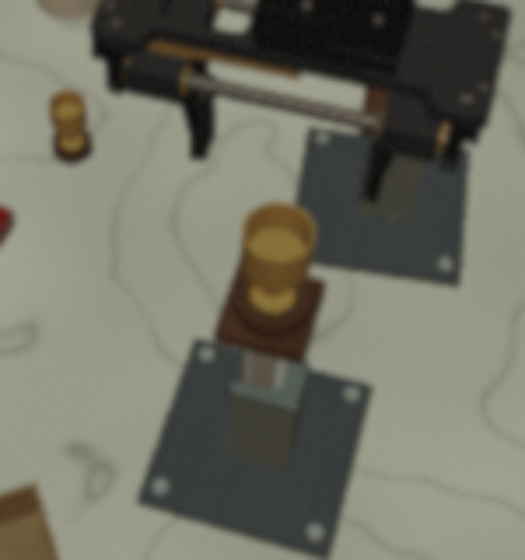

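The trophy stands upright at (275,265) in the crop, within 2 mm of the plate's middle. The plate is still at 0.2055 m and the fingers are clear.

```bash
python3 -c "
from rig import *
print(hand_in())"
```

```text
the job is handed in; nothing more can be done
None
```

I raised the plate through five clicks and lowered it gently onto the catch. The larger trophy stands upright within about 2 mm of the plate's middle, I kept the arm clear of the tin, mug and carton, and the job is handed in at about 28 s, with no verdict shown.

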